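Tip a fired roller out of its plaster mould into the swing tray

ROBOT

A 7-joint arm with a two-finger parallel gripper is mounted at the origin on the work surface. World frame = base frame: x ahead of the robot, y to its left, z up, the work surface at z = 0. Lengths are in m, angles in rad, forces in N, time in s.
With the tool pointing down it reaches from about 0.4 to 0.9 m from the base axis. Payload 5.6 kg.
Tool frame: the origin (TCP) lies midway between the tips of the shut fingers; the grasp point (between the pads) lies 19 mm behind it; x points along the fingers, y is the direction in which the jaws open and shut, and the axes are right-handed (so a half turn about x gives the same grasp; the last joint's range is limited). The gripper opens to 92 mm and grips with 3 to 60 N. Pads are 20 mm wide; open, the fingers measure 128 mm over their backs; the gripper's body (75 mm by 189 mm) begins 69 mm behind the grasp point.
Start: joints at [-1.19, 0.468, -0.012, 1.603, 0.006, 1.071, -0.056], TCP at [0.267, 0.592, 0.215] pointing down, gripper open.
Joint ranges: [-2.53, 2.53], [-0.31, 2.02], [-1.57, 1.55], [0.28, 2.44], [-1.29, 4.43], [0.15, 1.84], [-2.92, 2.92]. Speed limits (rad/s): [2.57, 2.57, 3.14, 3.14, 3.14, 3.14, 3.14].

INTERFACE

Orientations are given as a unit quaternion [x, y, z, w].
In Python, from bench import read_state, get_image, get_calibration, close_job, spot_in, cut_out gives the robot as it stands.
- The arm moves only by the tool send_rows, never from a script. Its argument "steps" is a list of rows, each a list of 3 entries, a list of its own where there are three numbers: the closure in counts, from 0 (fully open) to 255 (shut), then the shift along the tool's x, y, z in cm, then the turn about the tool's x in degrees. A call has 1 to 12 rows; each row is the pose to reach, as a shift and turn from the pose commanded when the call began, along the tool's axes at that moment; what a row does not reach only later rows make up. A row lasts 1/8 s, in which the tool goes at most 62.5 mm and 10.7 degrees, less where a joint would pass 70% of its speed; a pose out of reach is approached as far as the arm can. A call with a gripper value outside its range is refused whole. The fingers move at their own pace and stop on an object; "newtons" is the grip in N (left out, the last holds). Time passes only in rows, so rows that repeat a pose let the fingers close. It gives the time, the measured TCP pose, the force and the opening at its end, in the units of the state.
- read_state(): the state, without advancing time (a new reading comes with each control period).
- get_image(name): name is "scene" or "top"; returns the picture (384x512x3 uint8, red, green, blue); there is no depth.
- get_calibration(name): a dict with "mtx" (3x3 intrinsics, pixels), "eye" and "orientation" of the camera in the world. Camera axes: x right, y down, z forward; pixel columns grow to the right and rows downward; lengths in m; the calibration is good to about 2 mm. A picture is of the moment at which its call begins. get_calibration takes no time and is no camera call.
- close_job(): hands the job in, once; it reports no verdict.
Trained networks look in the newest picture that a camera, given by its name, has taken for a name from the list of things; names that differ only in an ending like _2 or _b are one class to them, and where a whole thing is asked for, a point or a joint stands for the part that bears it (a point fixed in the world has none). Each returns a list of dicts, best first, with "confidence" (0 to 1); they miss things now and then, are a little off and sometimes report something else, mostly with a low value. They report only what shows in the picture. A call takes as long as a camera call. They do not tell look-alikes from the thing itself.
- spot_in(name, camera): "extent" ([left, top, right, bottom] in pixels, round what is visible of it).
- cut_out(name, camera): "region" (384x512 bool, what is visible of it) and "extent" ([left, top, right, bottom] in pixels, round what is visible of it).
The state is a dict: "time": time; "joint_pos": joint angles; "joint_vel": joint speeds; "tau": joint torques, N m; "tcp_pos": TCP position; "tool_rot": TCP orientation; "wrist_force": force on the tool from outside, world axes, zero at the start; "wrist_torque": the same for the moment, N m; "opening": opening from 0.0 (shut) to 1.0 (fully open).
Only numpy, scipy, OpenCV 4.12 (cv2) and the standard library are available. Lean on these libraries where they do the work, as an engineer would, in place of code of your own. Each camera call takes 0.05 s, during which the arm holds its last target. There are 200 camera calls.

TASK

Swing the catch tray in (it has an upright handle) until it sits square under the front lip of the plaster mould, then use the mould's handle to tip the mould forward to about 45 degrees (never past 60) and hold it there until the fired clay roller has rolled out and come to rest in the tray. Then bring the mould back level, leaving the tray where it is with the roller in it. Do not touch the roller itself, and leave the mug, jar and spatula alone.

Things in the scene. Friction and masses are not known exactly. Their poses are not given: they have to be found in the camera images.
- stand: Wooden unmoulding stand, fixed to the table: base board 270 x 250 x 10 mm (x -180..90, y -65..185 in its frame) with two uprights 100 mm high (40 wide, 12 thick, at x = +-78, y = 0) that carry the mould between them. Origin on the table under the mould's centre; x along the mould's axle, roughly away from the robot, y towards the tray's side, z up.
- mould_axis (a point): Centre of the mould's level axle (along the stand's x), 85 mm above the table.
- mould (a joint): Tilt of the mould about its axle, rad: 0 level, positive tips it forward (lip down, towards the stand's +y); range -0.3 to 1.35. Stiff axle (0.45 N m): it stays where left, there is no stop at level.
- tip_handle (a point): Middle of the free part of the mould's handle: a round dark wood bar 16 mm thick, parallel to the axle, 120 mm above the axle when the mould is level, on a steel strip rising from the mould's +x end. The bar reaches 85 mm along the axle, x = 60 to 145 mm in the stand's frame (this point at x = 115 mm); it is free on both sides and moves with the mould.
- mould_lip (a point): Middle of the mould's front lip (the edge over which the roller leaves), 45 mm in front of (+y) and 20 mm above the axle when level. The mould is a white plaster block 116 mm long (along the axle), 90 mm wide, from 36 mm below to 30 mm above the axle, with a V channel along it; the channel's front face rises at 30 degrees to the lip, so the roller leaves beyond about 30 degrees of tilt.
- tray_pivot (a point): Upright pivot of the tray's swing arm, at x = -130, y = 124 mm in the stand's frame, 35 mm above the table (pivot top 55 mm).
- tray (a joint): Swing of the catch tray about the upright pivot, rad: 0 = square under the mould's lip with its arm parallel to the axle, positive swings it away (counter-clockwise from above); range -0.06 to 1.5. Stiff (0.5 N m): stays where left.
- tray_in (a point): Centre of the catch tray's inner floor, 130 mm from the pivot, 22 mm above the table; x points along the arm away from the pivot. Open aluminium tray 130 (along the arm) x 120 mm outside, walls 4 mm, rim 56 mm above the table.
- tray_handle (a point): Top end of the tray's handle: upright dark wood post 16 mm thick, 75 mm tall, its top 101 mm above the table, at the tray's outer end, 205 mm from the pivot.
- roller: Hard terracotta roller, 40 mm diameter, 90 mm long, about 220 g, lying in the mould's channel along the axle. Origin at its centre, x along its length.
- mug: White mug, 80 mm wide, 95 mm high, bystander; origin under its centre.
- jar: Closed glass jar, 70 mm wide, 90 mm high, bystander; origin under its centre.
- spatula: Spatula 200 mm long lying flat, bystander; origin under its middle.
Things that resemble listed ones, but are neither listed nor needed, are in the scene too. What is meant by the roller is not grey or turquoise, and is the smaller of those in its own colour.

How it is judged:
By the outcome, as a careful person would: the job done as asked, in the order asked, and still so for the second after the job is handed in, with the robot touching nothing.
It also fails if it takes over 70 s, if anything falls off the work surface, if the arm or the gripper's body presses on something with over 40 N, if the wrist force passes 120 N, or if a joint passes its speed limit or range.

## Working session

There is one attempt and no reset: what is moved stays moved. The work goes in short steps, Python scripts to look and compute and a tool call to move; the robot and the scene stay as the last step left them, time stands still between calls to the robot, and variables do not carry over. Pictures are saved under pics/ and viewed, about 8 in all and at most 12, crops included, and the job is handed in when it is done.

Besides the shell and the picture viewer there is one more tool, called after "Request:" as name(argument=value, ...) on one line, values as JSON. send_rows: Moves the arm, as the interface text tells. Its arguments: {"type":"object","properties":{"steps":{"type":"array","items":{"type":"array"}},"newtons":{"type":"number"}},"required":["steps"]}

```bash
mkdir -p pics; ls
python3 - <<'E'
from bench import *
import cv2,numpy as np
s=read_state(); print(s)
for n in("scene","top"):
    im=get_image(n); cv2.imwrite(f"pics/{n}0.png",im[:,:,::-1]); c=get_calibration(n); print(n,c)
    for t in("tray","tray_handle","tip_handle","mould","roller","stand","mug","jar","spatula"):
        print(t,[(round(d["confidence"],2),[int(v) for v in d["extent"]]) for d in spot_in(t,n)][:4])
a=cv2.imread("pics/scene0.png");b=cv2.imread("pics/top0.png")
cv2.imwrite("pics/s0big.png",cv2.resize(a,(800,600),interpolation=cv2.INTER_CUBIC))
cv2.imwrite("pics/t0big.png",cv2.resize(b,(800,600),interpolation=cv2.INTER_CUBIC))
E
```

```text
pics
{'time': 0.0, 'joint_pos': array([-1.18999551,  0.46837896, -0.01157792,  1.60360761,  0.00602599,
        1.07142115, -0.05628344]), 'joint_vel': array([ 0.00028721, -0.00195223,  0.00109585,  0.00177938,  0.00108944,
        0.00075737,  0.00023982]), 'tau': array([-1.65222929e-03, -5.20549572e+01, -1.31122468e-02, -2.43767738e+01,
       -5.67279279e-02,  1.67149730e-02,  1.46016669e-04]), 'tcp_pos': array([0.26714324, 0.59192518, 0.21364583]), 'tool_rot': array([ 0.14811203,  0.69136361, -0.14936226,  0.69120916]), 'wrist_force': array([ 0.65630787,  0.25512045, -0.3237451 ]), 'wrist_torque': array([-0.0133046 ,  0.01193414,  0.03133456]), 'opening': 1.0041093823788778}
scene {'mtx': array([[387.10749356,   0.        , 262.35614903],
       [  0.        , 387.10749356, 181.0911497 ],
       [  0.        ,   0.        ,   1.        ]]), 'eye': array([ 1.19296763, -0.19747542,  1.12041271]), 'orientation': array([ 0.76666313,  0.5682562 , -0.17545321, -0.24192706])}
tray [(0.91, [239, 182, 303, 235]), (0.29, [183, 174, 303, 251])]
tray_handle [(0.8, [240, 182, 301, 231])]
tip_
[... 495 characters left out ...]
2.10353252, 195.38498516],
       [  0.        ,   0.        ,   1.        ]]), 'eye': array([ 0.23264784, -0.00196055,  1.81512044]), 'orientation': array([ 0.71242824, -0.69688023,  0.05975658, -0.05686037])}
tray [(0.7, [219, 157, 264, 217])]
tray_handle [(0.95, [220, 159, 264, 208]), (0.54, [356, 192, 382, 214]), (0.26, [296, 173, 316, 199])]
tip_handle [(0.91, [289, 141, 321, 211])]
mould [(0.8, [286, 140, 326, 207])]
roller [(0.98, [177, 207, 211, 233]), (0.87, [204, 114, 242, 140]), (0.86, [326, 258, 338, 284]), (0.84, [295, 174, 313, 199])]
stand [(0.62, [218, 135, 325, 242])]
mug [(0.79, [361, 142, 393, 179])]
jar [(0.73, [358, 192, 382, 215])]
spatula [(0.76, [110, 136, 130, 191])]
```

View pics/s0big.png

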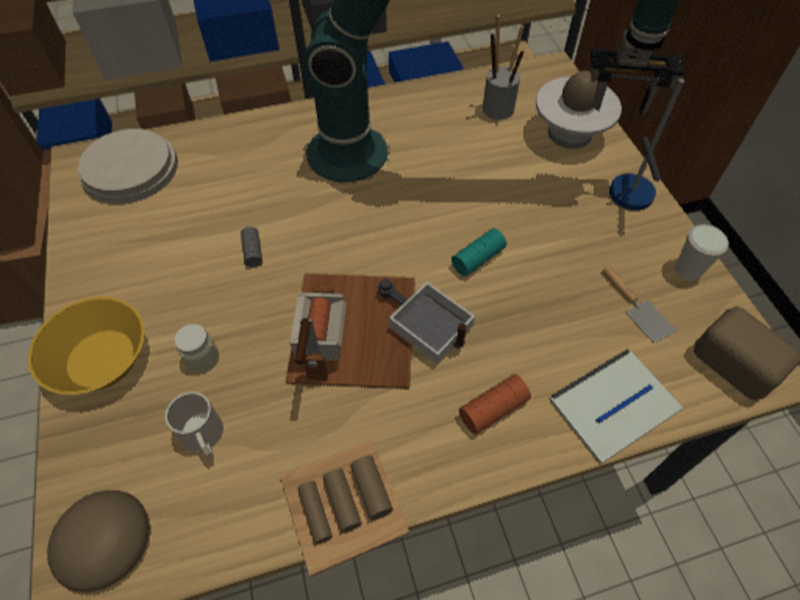

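View pics/t0big.png

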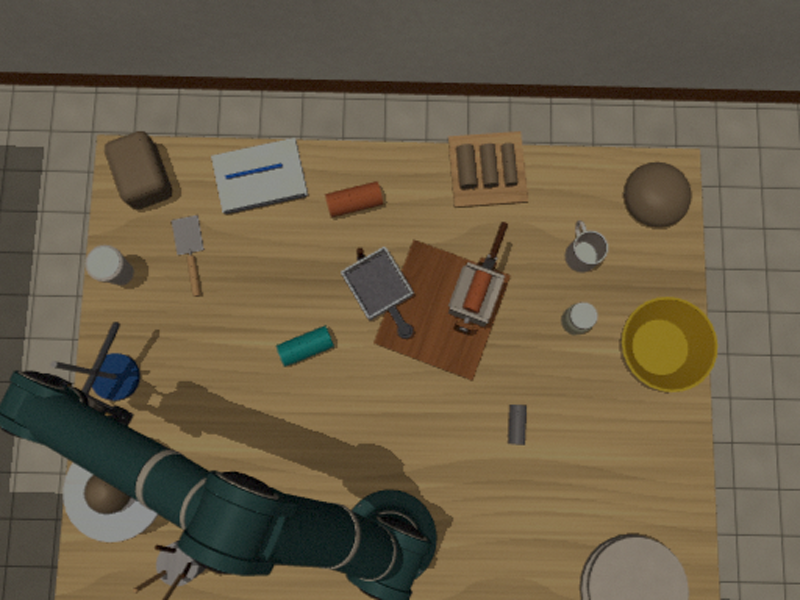

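The scene view shows the mould with the small terracotta roller at about (318,315), its dark handle at (305,350), and the tray at (430,320) with its post at (461,335). In the top view the board corners are (415,240), (375,343), (472,380) and (509,275), the mould handle is at (498,240), and the tray post is at (361,253).

```bash
cat > h.py <<'E'
import numpy as np,cv2
from scipy.spatial.transform import Rotation as R
from bench import *
def cam(n):
    c=get_calibration(n); return c["mtx"],c["eye"],R.from_quat(c["orientation"]).as_matrix()
def proj(n,P):
    K,e,M=cam(n); q=(np.atleast_2d(P)-e)@M@K.T; return q[:,:2]/q[:,2:]
def back(n,uv,z):
    K,e,M=cam(n); uv=np.atleast_2d(uv); d=np.c_[uv,np.ones(len(uv))]@np.linalg.inv(K).T@M.T
    return e+d*((z-e[2])/d[:,2])[:,None]
def S(p,pose):  # stand frame -> world
    x,y,a=pose; p=np.atleast_2d(p); c,s=np.cos(a),np.sin(a)
    return np.c_[x+c*p[:,0]-s*p[:,1],y+s*p[:,0]+c*p[:,1],p[:,2]]
E
cat > m.py <<'E'
from h import *
from scipy.optimize import least_squares
L=np.array([[.09,.185,.01],[-.18,.185,.01],[-.18,-.065,.01],[.09,-.065,.01]])
top=np.array([[415,240],[375,343],[472,380],[509,275]])*.64
sc=np.array([[411,388],[415,277],[304,273],[287,384]])*.64
f=lambda p:np.r_[(proj("top",S(L,p))-top).ravel(),(proj("scene",S(L,p))-sc).ravel()]
r=least_squares(f,[.6,-.1,-.3],loss="soft_l1");print(r.x,r.fun.round(1))
p=r.x
print("pivot",S([-.13,.124,.055],p),"axis",S([0,0,.085],p),"tip",S([.115,0,.205],p))
hp=back("top",np.array([[361,249]])*.64,.101); hs=back("scene",np.array([[461,324]])*.64,.101); print("post",hp,hs)
pv=S([-.13,.124,.055],p)[0]
for h in(hp[0],hs[0]):
    d=h-pv;print(np.hypot(*d[:2]),np.arctan2(d[1],d[0])-p[2])
print("bar", back("top",np.array([[504,225],[489,262]])*.64,.205))
print("proj bar",proj("top",S([[.145,0,.205],[.06,0,.205]],p))/.64, proj("scene",S([[.145,0,.205],[.06,0,.205]],p))/.64)
for n in("mug","jar"):
    d=spot_in(n,"top")[0]["extent"];print(n,back("top",[[(d[0]+d[2])/2,(d[1]+d[3])/2]],.05))
np.save("p.npy",p)
E
python3 m.py
```

```text
[ 0.55308825 -0.18340376 -0.33361003] [-1.5 -1.2 -1.1 -0.4  0.7 -0.5  1.  -1.  -0.3 -1.  -0.1 -0.4  0.2 -0.2
 -0.7 -1.3]
pivot [[ 0.47086018 -0.02367103  0.055     ]] axis [[ 0.55308825 -0.18340376  0.085     ]] tip [[ 0.66174788 -0.22106122  0.205     ]]
post [[0.64690881 0.08156006 0.101     ]] [[0.64042542 0.08263555 0.101     ]]
0.20510168516838123 0.8723652079618875
0.20013360127349442 0.8936004411072657
bar [[ 0.68212368 -0.23098053  0.205     ]
 [ 0.59948758 -0.19870457  0.205     ]]
proj bar [[503.95184046 221.43013713]
 [491.03383556 257.36152721]] [[300.48570112 362.77064709]
 [307.21524476 319.64760622]]
mug [[ 0.66619047 -0.45497783  0.05      ]]
jar [[ 0.50589011 -0.42697247  0.05      ]]
```

```bash
cat >> h.py <<'E'
def rel(target,jaw=None,s=None):
    """shift in tool axes (cm) and turn about tool x (deg) to reach target with jaw along world angle jaw"""
    s=s or read_state(); M=R.from_quat(s["tool_rot"]).as_matrix()
    out=(M.T@(np.asarray(target)-s["tcp_pos"])*100).round(2)
    t=None
    if jaw is not None:
        d=M.T@np.array([np.cos(jaw),np.sin(jaw),0]); t=np.degrees(np.arctan2(d[2],d[1])); t=(t+90)%180-90
    return out,t
E
python3 - <<'E'
from h import *
s=read_state(); M=R.from_quat(s["tool_rot"]).as_matrix(); print(M.round(3))
P=[s["tcp_pos"]+M@np.array(v) for v in ([0,0,0],[0,.05,0],[0,-.05,0],[-.09,0,0])]
print((proj("scene",P)/.64).round(),(proj("top",P)/.64).round())
im=cv2.imread("pics/scene0.png")[0:140,340:512]; cv2.imwrite("pics/c1.png",cv2.resize(im,None,fx=4,fy=4,interpolation=cv2.INTER_CUBIC))
print(rel([.643,.082,.17],np.pi/2+.546)); print(rel([.643,.082,.072],np.pi/2+.546))
E
```

```text
[[ 0.     0.411  0.912]
 [ 0.     0.912 -0.411]
 [-1.     0.     0.   ]]
[[619. 109.]
 [642. 111.]
 [597. 107.]
 [632.  75.]] [[105. 410.]
 [ 84. 399.]
 [126. 421.]
 [ 88. 409.]]
(array([  4.46, -31.08,  55.24]), np.float64(-55.56800237841104))
(array([ 14.26, -31.08,  55.24]), np.float64(-55.56800237841104))
```

View pics/c1.png

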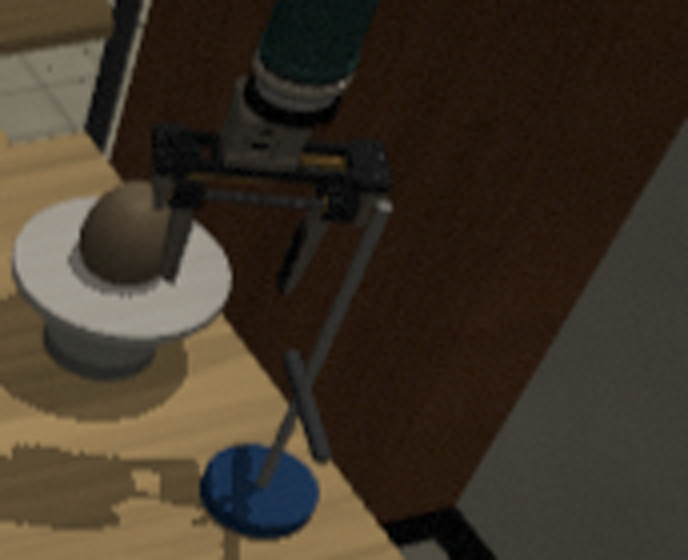

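Run:
```python
from h import *
def tri(a,b):
    A=[];B=[]
    for n,uv in(("top",a),("scene",b)):
        K,e,M=cam(n);d=M@np.linalg.inv(K)@np.r_[np.array(uv)*.64,1];d/=np.linalg.norm(d);Q=np.eye(3)-np.outer(d,d);A.append(Q);B.append(Q@e)
    return np.linalg.lstsq(np.vstack(A),np.hstack(B),rcond=None)[0].round(3)
print("base",back("top",np.array([[117,377]])*.64,.01),back("scene",np.array([[632,190]])*.64,.01))
print("rodtop",tri((58,365),(683,75)))
print("arm",tri((117,323),(675,176)),tri((85,395),(645,140)),tri((117,323),(645,140)))
print("ball",tri((105,490),(585,92)))
M=[rel(p,j) for p,j in(([.28,.42,.25],None),([.40,.25,.25],None),([.643,.082,.2],np.pi/2+.546))]
print(M)
```

```text
base [[0.34869661 0.6472443  0.01      ]] [[0.34687178 0.65111528 0.01      ]]
rodtop [0.349 0.643 0.351]
arm [0.462 0.612 0.179] [0.3   0.671 0.129] [0.436 0.551 0.278]
ball [0.101 0.609 0.133]
[(array([ -3.54, -15.2 ,   8.25]), None), (array([ -3.54, -25.76,  26.18]), None), (array([  1.46, -31.08,  55.24]), np.float64(-55.56800237841104))]
```

The gripper's corner sits close to the clamp-stand rod at (0.349, 0.645), so I'll back off along tool -y first.

Request:
send_rows(steps=[[0,[0,-6,0],0],[0,[-1,-12,0],0],[0,[-2,-17,3],0],[0,[-3,-20,8],0],[0,[-3.5,-22,14],0],[0,[-3.5,-24,20],0],[0,[-3.5,-26,26],0],[0,[-2,-28,32],-10],[0,[-1,-28.5,38],-20],[0,[0,-29,44],-30],[0,[1,-30,50],-40],[0,[1.5,-31,55.2],-50]], newtons=25)

```text
time: 2.6
tcp_pos: [0.6319, 0.0911, 0.201]
tool_rot: [-0.154, 0.69, 0.154, 0.69]
wrist_force: [0.1, 1.5, 0.4]
opening: 1.003
```

Run:
```python
from h import *
for n in("scene","top"):
    im=get_image(n); cv2.imwrite(f"pics/{n}1.png",im[:,:,::-1])
p=np.load("p.npy"); s=read_state(); print(s["time"],s["tcp_pos"],s["wrist_force"])
a=cv2.imread("pics/scene1.png")[140:300,150:350]; b=cv2.imread("pics/top1.png")[110:270,190:390]
o=np.vstack([cv2.resize(a,None,fx=3.75,fy=3.75,interpolation=2)[:300],]) if 0 else np.hstack([cv2.resize(a,(400,320),interpolation=2),cv2.resize(b,(400,320),interpolation=2)])
cv2.imwrite("pics/c2.png",o)
print(rel([.643,.082,.072],np.pi/2+.546))
```

```text
2.7 [0.63417823 0.08434515 0.19975094] [-0.47226284 -0.6944738  -0.40117915]
(array([12.78, -0.52,  0.72]), np.float64(-6.8679457860112905))
```

View pics/c2.png

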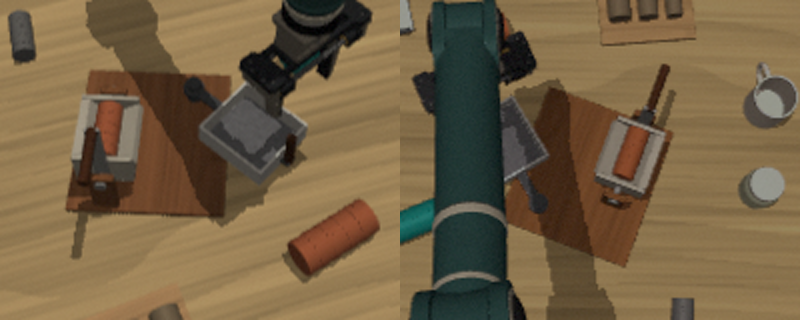

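The crop shows the gripper over the tray. The post top is at scene crop (290,138), which is full-picture pixel (295,209) and matches the earlier estimate. Next I go down around it and grip.

Request:
send_rows(steps=[[0,[2,-0.5,0.7],-7],[0,[6,-0.5,0.7],-7],[0,[9.5,-0.5,0.7],-7],[0,[12.5,-0.5,0.7],-7],[0,[12.7,-0.5,0.7],-7],[255,[12.7,-0.5,0.7],-7],[255,[12.7,-0.5,0.7],-7],[255,[12.7,-0.5,0.7],-7],[255,[12.7,-0.5,0.7],-7],[255,[12.7,-0.5,0.7],-7],[255,[12.7,-0.5,0.7],-7]], newtons=15)

```text
time: 4.08
tcp_pos: [0.6389, 0.0898, 0.0744]
tool_rot: [-0.193, 0.68, 0.193, 0.68]
wrist_force: [0.1, 0.5, -0.2]
opening: 0.372
```

Run:
```python
from h import *
p=np.load("p.npy"); s=read_state(); print(s["time"],s["tcp_pos"],s["wrist_force"],s["opening"]*92)
M=R.from_quat(s["tool_rot"]).as_matrix(); y=M[:,1]; print("jaw",y)
pv=S([-.13,.124,0],p)[0]; d=s["tcp_pos"]-pv; th=np.arctan2(d[1],d[0]); print("r",np.hypot(*d[:2]),"tray",th-p[2])
th0=.546; r=np.hypot(*d[:2])
for k in range(0,13):
    a=th+(p[2]-th)*k/12; t=[pv[0]+r*np.cos(a),pv[1]+r*np.sin(a),s["tcp_pos"][2]]
    print(rel(t,None,s)[0], round(np.degrees((th-p[2])*k/12),1))
```

```text
4.075 [0.63893541 0.08984792 0.07442511] [ 0.05350689  0.53415236 -0.15120285] 34.19343559689862
jaw [-5.25827999e-01  8.50590921e-01 -2.37835921e-05]
r 0.20281971169696084 tray 0.9276382623243918
[0. 0. 0.] 0.0
[ 0.   -1.57  0.  ] 4.4
[ 0.   -3.13 -0.12] 8.9
[ 0.   -4.68 -0.35] 13.3
[ 0.   -6.21 -0.71] 17.7
[ 0.   -7.7  -1.19] 22.1
[ 0.   -9.15 -1.78] 26.6
[  0.   -10.56  -2.47] 31.0
[  0.   -11.9   -3.28] 35.4
[  0.   -13.18  -4.19] 39.9
[  0.   -14.38  -5.19] 44.3
[  0.   -15.51  -6.28] 48.7
[  0.   -16.54  -7.46] 53.1
```

Request:
send_rows(steps=[[255,[0,0,0],0],[255,[0,0,0],0],[255,[0,0,0],0],[255,[0,0,0],0]])

```text
time: 4.58
tcp_pos: [0.6391, 0.0897, 0.0744]
tool_rot: [-0.193, 0.68, 0.193, 0.68]
wrist_force: [1.8, -1.1, -0.7]
opening: 0.168
```

```bash
cat > tray.py <<'E'
from h import *
p=np.load("p.npy"); s=read_state(); print(s["time"],s["tcp_pos"],s["wrist_force"],s["opening"]*92)
pv=S([-.13,.124,0],p)[0]; d=s["tcp_pos"]-pv; th=np.arctan2(d[1],d[0]); r=np.hypot(*d[:2]); print("r",r,"tray",th-p[2])
M=R.from_quat(s["tool_rot"]).as_matrix();print("jaw-arm deg",np.degrees(np.arctan2(M[1,1],M[0,1])-th-np.pi/2))
for k in range(0,13):
    a=th+(p[2]-th)*k/12; t=[pv[0]+.205*np.cos(a),pv[1]+.205*np.sin(a),s["tcp_pos"][2]]
    print(rel(t,None,s)[0], round(np.degrees((th-p[2])*k/12),1))
E
python3 tray.py
```

```text
4.575 [0.63912163 0.08971157 0.07440441] [ 1.84747892 -1.13527372 -0.74620568] 15.463484357241528
r 0.20289783725139002 tray 0.9265677065363596
jaw-arm deg -2.2500994381465436
[0.   0.01 0.21] 0.0
[ 0.   -1.57  0.21] 4.4
[ 0.   -3.15  0.09] 8.8
[ 0.   -4.72 -0.15] 13.3
[ 0.   -6.26 -0.51] 17.7
[ 0.   -7.76 -0.99] 22.1
[ 0.   -9.23 -1.59] 26.5
[  0.   -10.65  -2.3 ] 31.0
[  0.   -12.    -3.11] 35.4
[  0.   -13.3   -4.02] 39.8
[  0.   -14.51  -5.04] 44.2
[  0.   -15.65  -6.14] 48.7
[  0.   -16.69  -7.33] 53.1
```

Request:
send_rows(steps=[[255,[0,-1.6,0.1],4.4],[255,[0,-3.2,0],8.8],[255,[0,-4.7,-0.2],13.3],[255,[0,-6.3,-0.6],17.7],[255,[0,-7.8,-1.1],22],[255,[0,-9.2,-1.7],26.5],[255,[0,-10.6,-2.4],31],[255,[0,-12,-3.2],35.4],[255,[0,-13.3,-4.1],39.8],[255,[0,-14.5,-5.1],44.2],[255,[0,-15.7,-6.2],48.7],[255,[0,-16.5,-7.2],52.5]])

```text
time: 6.08
tcp_pos: [0.6644, -0.087, 0.0744]
tool_rot: [0.129, 0.696, -0.127, 0.695]
wrist_force: [1.2, 1.3, 0.6]
opening: 0.166
```

Request:
send_rows(steps=[[255,[0,0,0],0],[255,[0,0,0],0]])

```text
time: 6.32
tcp_pos: [0.6638, -0.089, 0.0744]
tool_rot: [0.127, 0.696, -0.128, 0.695]
wrist_force: [-2.3, -1.6, 2.6]
opening: 0.169
```

```bash
python3 tray.py | head -5
python3 - <<'E'
from h import *
for n in("scene","top"):
    im=get_image(n); cv2.imwrite(f"pics/{n}2.png",im[:,:,::-1])
a=cv2.imread("pics/scene2.png")[160:260,170:320]; b=cv2.imread("pics/top2.png")[125:245,205:345]
cv2.imwrite("pics/c3.png",np.hstack([cv2.resize(a,(400,267),interpolation=2),cv2.resize(b,(312,267),interpolation=2)]))
E
```

```text
6.325 [ 0.66375967 -0.08899137  0.07438489] [-2.32542676 -1.58743077  2.60444611] 15.525432644385713
r 0.20365892973612898 tray 0.007105728736482686
jaw-arm deg -2.0458859270410827
[-0.    0.    0.13] 0.0
[-0.   -0.01  0.13] 0.0
```

View pics/c3.png

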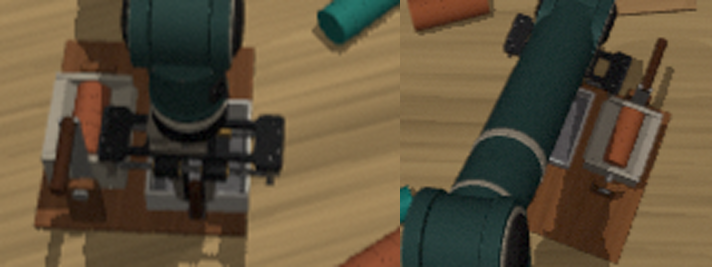

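Request:
send_rows(steps=[[160,[0,0,0],0],[160,[0,0,0],0],[160,[0,0,0],0],[160,[-1,0,0],0],[160,[-4,0,0],0],[160,[-9,0,0],0],[160,[-14,0,0],0],[100,[-19,0,0],0],[100,[-22,0,0],0],[100,[-22,0,0],0]])

```text
time: 7.68
tcp_pos: [0.6658, -0.0888, 0.2981]
tool_rot: [0.128, 0.693, -0.127, 0.698]
wrist_force: [-0.4, 0.5, -0.3]
opening: 0.607
```

```bash
cat > fit.py <<'E'
from h import *
p=np.load("p.npy"); s=read_state(); print(s["time"],s["tcp_pos"],s["opening"]*92)
for n in("scene","top"):
    im=get_image(n); cv2.imwrite(f"pics/{n}3.png",im[:,:,::-1])
print("bar",rel(S([.115,0,.26],p)[0],p[2]+np.pi/2))
# overlay predicted outlines
def ov(n,im):
    f=6
    big=cv2.resize(im,None,fx=1,fy=1)
    def poly(P,c):
        q=(proj(n,S(P,p))*16).round().astype(int).reshape(-1,1,2); cv2.polylines(big,[q],True,c,1,cv2.LINE_AA,4)
    x0,x1,y0,y1=-.065,.065,.064,.184
    poly([[x0,y0,.056],[x1,y0,.056],[x1,y1,.056],[x0,y1,.056]],(0,255,0))
    poly([[-.058,-.045,.115],[.058,-.045,.115],[.058,-.008,.115],[-.058,-.008,.115]],(255,255,0)) if 0 else None
    poly([[-.058,.045,.105],[.058,.045,.105],[.058,-.045,.115],[-.058,-.045,.115]],(255,255,0))
    poly([[.06,0,.205],[.145,0,.205]],(255,0,255))
    return big
a=ov("scene",cv2.imread("pics/scene3.png"))[160:260,170:290]; b=ov("top",cv2.imread("pics/top3.png"))[125:225,225:345]
cv2.imwrite("pics/c4.png",np.hstack([cv2.resize(a,(400,333),interpolation=2),cv2.resize(b,(400,333),interpolation=2)]))
E
python3 fit.py
```

```text
7.675 [ 0.66580718 -0.08880685  0.29814296] 55.885583003036416
bar (array([  3.41, -12.51,   4.49]), np.float64(-1.654558081394498))
```

View pics/c4.png

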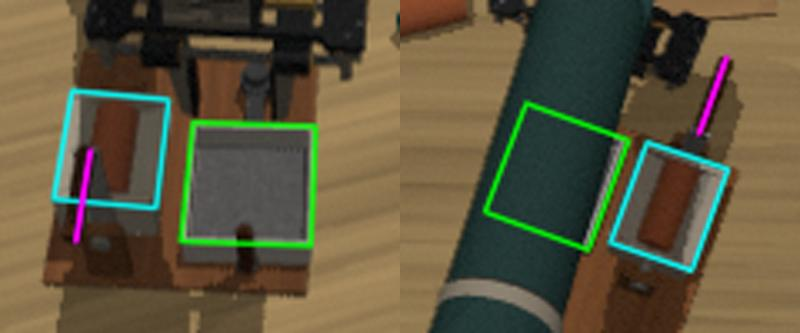

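Request:
send_rows(steps=[[100,[0,-5,1.8],-1.6],[100,[0,-10,3.6],-1.6],[100,[1,-12.5,4.5],-1.6],[100,[3.4,-12.5,4.5],-1.6],[100,[3.4,-12.5,4.5],-1.6]])

```text
time: 8.4
tcp_pos: [0.6603, -0.2205, 0.2565]
tool_rot: [0.118, 0.7, -0.118, 0.695]
wrist_force: [0.5, -0.1, 0.4]
opening: 0.609
```

Run:
```python
from h import *
p=np.load("p.npy"); s=read_state(); print(s["time"],s["tcp_pos"],s["opening"]*92)
print(rel(S([.115,0,.186],p)[0],p[2]+np.pi/2))
im=get_image("scene"); a=im[:,:,::-1].copy(); cv2.imwrite("pics/scene4.png",a)
cv2.imwrite("pics/c5.png",cv2.resize(a[120:260,150:310],(640,560),interpolation=2))
P=s["tcp_pos"]; print((proj("scene",[P])-[150,120])*4)
```

```text
8.4 [ 0.66032564 -0.22051354  0.25652428] 56.0380902165456
(array([ 7.05, -0.  ,  0.2 ]), np.float64(-0.09405323350212313))
[[164.74241869 367.73144332]]
```

View pics/c5.png

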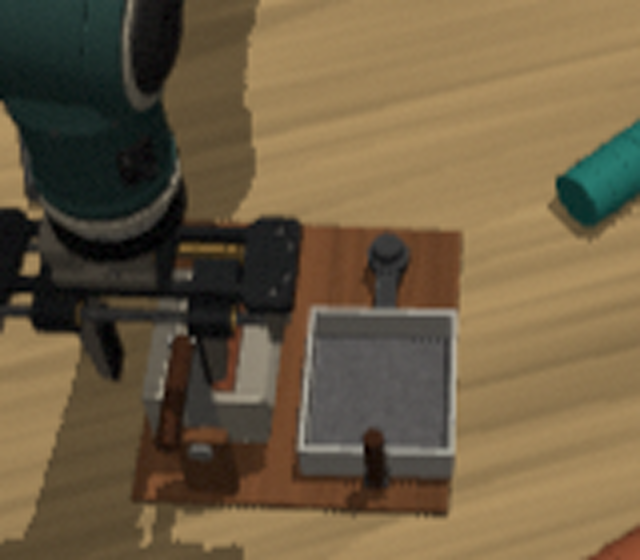

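The fingers straddle the bar, which runs from (180,340) to (170,445) in the crop, and the tray sits square. Next I go down and grip lightly.

Request:
send_rows(steps=[[100,[2.5,0,0.2],0],[100,[5,0,0.2],0],[100,[7,0,0.2],0],[100,[7,0,0.2],0],[255,[7,0,0.2],0],[255,[7,0,0.2],0],[255,[7,0,0.2],0],[255,[7,0,0.2],0],[255,[7,0,0.2],0],[255,[7,0,0.2],0],[255,[7,0,0.2],0]], newtons=12)

```text
time: 9.82
tcp_pos: [0.6639, -0.2231, 0.1909]
tool_rot: [0.118, 0.697, -0.119, 0.697]
wrist_force: [-1.5, -3.9, 4.6]
opening: 0.167
```

```bash
cat > tilt.py <<'E'
from h import *
p=np.load("p.npy"); s=read_state(); print(s["time"],s["tcp_pos"],s["wrist_force"],s["opening"]*92)
c,si=np.cos(p[2]),np.sin(p[2]); d=s["tcp_pos"]-S([0,0,.085],p)[0]; q=[c*d[0]+si*d[1],-si*d[0]+c*d[1],d[2]+.019]; print("stand",np.round(q,4),"tilt",np.degrees(np.arctan2(q[1],q[2])))
print(rel(s["tcp_pos"],p[2]+np.pi/2))
E
python3 tilt.py
```

```text
9.825 [ 0.66393239 -0.22306256  0.19094264] [-1.50920882 -3.88457352  4.57597489] 15.33101178772839
stand [ 0.1177 -0.0012  0.1249] tilt -0.5391162565439935
(array([0., 0., 0.]), np.float64(-0.10881440970248946))
```

Request:
send_rows(steps=[[255,[0.07,1.25,0],0],[255,[0.26,2.5,0],0],[255,[0.6,3.7,0],0],[255,[1.0,4.9,0],0],[255,[1.4,5.6,0],0],[255,[1.7,6.2,0],0],[255,[2.05,6.7,0],0],[255,[2.4,7.2,0],0],[255,[2.8,7.7,0],0],[255,[3.1,8.0,0],0],[255,[3.4,8.3,0],0],[255,[3.6,8.6,0],0]])

```text
time: 11.32
tcp_pos: [0.6925, -0.1411, 0.1541]
tool_rot: [0.117, 0.697, -0.118, 0.697]
wrist_force: [2.0, -6.8, 2.4]
opening: 0.169
```

Request:
send_rows(steps=[[255,[0,0,0],0],[255,[0,0,0],0],[255,[0,0,0],0],[255,[0,0,0],0],[255,[0,0,0],0],[255,[0,0,0],0],[255,[0,0,0],0],[255,[0,0,0],0],[255,[0,0,0],0],[255,[0,0,0],0],[255,[0,0,0],0],[255,[0,0,0],0]])

```text
time: 12.82
tcp_pos: [0.6926, -0.1408, 0.1538]
tool_rot: [0.118, 0.697, -0.118, 0.697]
wrist_force: [3.4, -5.4, 0.7]
opening: 0.169
```

```bash
python3 tilt.py
python3 - <<'E'
from h import *
o=[]
for n in("scene","top"):
    a=get_image(n)[:,:,::-1].copy(); cv2.imwrite(f"pics/{n}5.png",a)
    o.append(cv2.resize(a[150:260,170:310] if n=="scene" else a[115:225,215:355],(400,314),interpolation=2))
    print(n,[(round(d["confidence"],2),[int(v) for v in d["extent"]]) for d in spot_in("roller",n)])
cv2.imwrite("pics/c6.png",np.hstack(o))
E
```

```text
12.825 [ 0.69257495 -0.14078067  0.15376996] [ 3.40199453 -5.43558904  0.7322985 ] 15.516144429781093
stand [0.1178 0.0859 0.0878] tilt 44.39940528437883
(array([0., 0., 0.]), np.float64(-0.07039717019817715))
scene [(0.68, [290, 148, 323, 179]), (0.6, [294, 242, 339, 275]), (0.5, [155, 143, 171, 171]), (0.34, [186, 185, 226, 239])]
top [(0.9, [175, 208, 208, 234]), (0.78, [325, 260, 334, 285]), (0.58, [208, 115, 244, 138])]
```

View pics/c6.png

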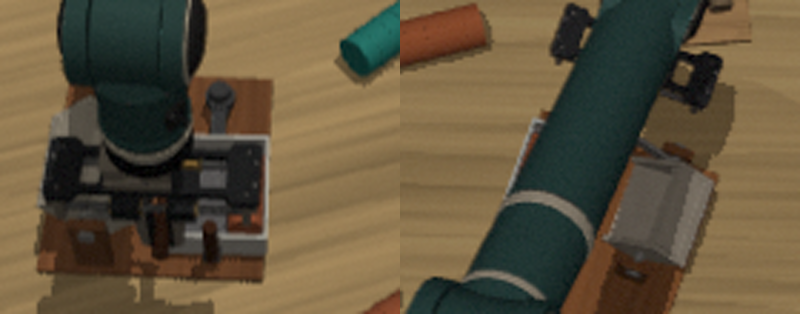

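The mould is at about 44°, and the terracotta roller shows in the tray at crop (240,218). I'll hold longer and check that it isn't moving.

Request:
send_rows(steps=[[255,[0,0,0],0],[255,[0,0,0],0],[255,[0,0,0],0],[255,[0,0,0],0],[255,[0,0,0],0],[255,[0,0,0],0],[255,[0,0,0],0],[255,[0,0,0],0],[255,[0,0,0],0],[255,[0,0,0],0],[255,[0,0,0],0],[255,[0,0,0],0]])

```text
time: 14.52
tcp_pos: [0.6926, -0.1407, 0.1537]
tool_rot: [0.118, 0.697, -0.118, 0.697]
wrist_force: [3.2, -5.2, -0.1]
opening: 0.171
```

Run:
```python
from h import *
a=get_image("scene")[:,:,::-1].astype(int); b=cv2.imread("pics/scene5.png").astype(int)
sl=np.s_[190:245,215:270]
for i in(b,a):
    c=i[sl]; m=(c[...,2]>1.9*c[...,1])&(c[...,2]>90); y,x=np.nonzero(m); print(m.sum(),x.mean(),y.mean())
print(abs(a-b)[sl].max(),abs(a-b)[sl].mean())
```

```text
1 43.0 37.0
3 36.666666666666664 36.666666666666664
15 1.7822589531680442
```

The picture is unchanged apart from noise, so the roller is at rest. I'll return the mould to level.

Request:
send_rows(steps=[[255,[-0.5,-0.6,0],0],[255,[-0.8,-0.9,0],0],[255,[-1.2,-1.4,0],0],[255,[-1.55,-1.9,0],0],[255,[-1.9,-2.4,0],0],[255,[-2.2,-3.0,0],0],[255,[-2.6,-3.7,0],0],[255,[-3.0,-4.9,0],0],[255,[-3.35,-6.1,0],0],[255,[-3.55,-7.35,0],0],[255,[-3.6,-8.6,0],0],[255,[-3.6,-8.6,0],0]])

```text
time: 16.08
tcp_pos: [0.6655, -0.2176, 0.1922]
tool_rot: [0.119, 0.697, -0.115, 0.698]
wrist_force: [-1.4, 3.5, 13.0]
opening: 0.17
```

```bash
python3 tilt.py
```

```text
16.075 [ 0.6654951  -0.21761917  0.1922009 ] [-1.35471292  3.5017355  12.99485516] 15.629836186472852
stand [0.1174 0.0045 0.1262] tilt 2.0327838265000735
(array([0., 0., 0.]), np.float64(0.057260732636649436))
```

Request:
send_rows(steps=[[255,[0,-0.3,0],0],[255,[0,-0.5,0],0],[255,[0,-0.5,0],0],[255,[0,-0.5,0],0]])

```text
time: 16.58
tcp_pos: [0.6643, -0.2209, 0.1921]
tool_rot: [0.119, 0.697, -0.114, 0.698]
wrist_force: [-0.7, 4.8, 11.9]
opening: 0.168
```

```bash
python3 tilt.py
```

```text
16.575 [ 0.66434184 -0.2208652   0.19212329] [-0.67337585  4.75112212 11.91554842] 15.445112977308018
stand [0.1174 0.001  0.1261] tilt 0.4700006240096662
(array([0., 0., 0.]), np.float64(0.13860535281041564))
```

Request:
send_rows(steps=[[255,[0,-0.15,0],0],[255,[0,-0.15,0],0],[150,[0,-0.15,0],0],[150,[0,-0.15,0],0],[150,[0,-0.15,0],0],[150,[-1,-0.15,0],0],[150,[-4,0,0],0],[150,[-8,0,0],0],[150,[-12,0,0],0],[150,[-14,5,0],0],[150,[-14,11,0],0],[150,[-14,17,0],0]])

```text
time: 18.08
tcp_pos: [0.7188, -0.0647, 0.3318]
tool_rot: [0.118, 0.697, -0.118, 0.698]
wrist_force: [0.8, -0.4, 0.0]
opening: 0.412
```

Request:
send_rows(steps=[[150,[0,6,0],0],[150,[0,12,0],0],[150,[0,18,0],0],[150,[0,22,0],0],[150,[0,22,0],0],[150,[0,22,0],0]])

```text
time: 18.82
tcp_pos: [0.7905, 0.1406, 0.3306]
tool_rot: [0.118, 0.697, -0.119, 0.697]
wrist_force: [0.1, -0.7, 1.0]
opening: 0.41
```

```bash
python3 fit.py
python3 - <<'E'
from h import *
a=cv2.imread("pics/scene3.png")
b=cv2.imread("pics/scene0.png")
# bar comparison before/after
p=np.load("p.npy")
from numpy import *
c=cv2.imread("pics/c4.png")
c0=[cv2.resize(x[160:260,170:290],(400,333),interpolation=2) for x in(b,a)]
t=[cv2.resize(cv2.imread(f"pics/top{i}.png")[125:225,205:345],(400,267),interpolation=2) for i in(0,3)]
cv2.imwrite("pics/c7.png",vstack([hstack(c0),hstack(t)]))
E
```

```text
18.825 [0.79045754 0.14058908 0.33059558] 37.7033376359797
bar (array([  7.14, -38.28,  -0.22]), np.float64(-0.21488418047552216))
```

View pics/c7.png

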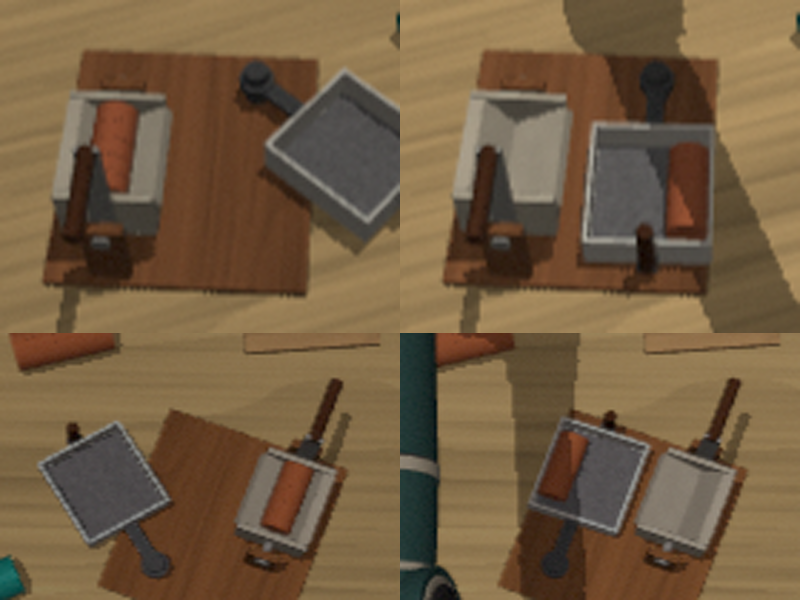

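View pics/c4.png

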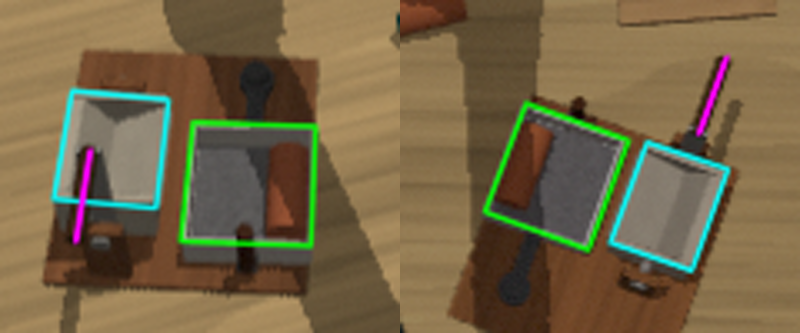

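Everything matches: the tray rim lies on the square outline, the roller is in the tray, and the empty mould's handle is back where it started, to within about 1 px.

```bash
python3 -c "from bench import *; print(close_job())"
```

```text
the job is handed in; nothing more can be done
None
```

The job is done and handed in at about 19 s on the robot's clock.

- **Tray:** I gripped its post and swung it in from about 0.9 rad to square. At the end of the swing the arm's pose put it at about 0.007 rad. In the last pictures the rim lies on the outline predicted for square.
- **Tipping:** I gripped the mould's handle and tipped the mould to about 44°, holding for about 3 s. The roller rolled into the tray, and two pictures about 1.7 s apart showed no movement beyond noise.
- **Levelling:** The first return stopped about 2° short, so I corrected it. The last reading before release was about 0.5°, followed by a further 1.5 mm nudge. In the pictures the handle is within about 1 px of where it started. The level is only known to about 1°, because the calibration is good to about 2 mm.
- **Last pictures:** The roller lies in the tray along its outer wall, the mould is empty and level, and the arm is clear.
- **Limits:** The highest wrist force I read was about 13 N. The mug, jar and spatula were never approached, but I did not re-measure them at the end.

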